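# Close the rosette mould: turn the cap onto its pin and press it home

### The arm

A 6-joint arm with a two-finger parallel gripper is mounted at the origin on the work surface. World frame = base frame: x ahead of the robot, y to its left, z up, the work surface at z = 0. Lengths are in m, angles in rad, forces in N, time in s.
With the tool pointing down it reaches from about 0.4 to 0.825 m from the base axis. Payload 7 kg.
Tool frame: the origin (TCP) lies at the very end of the fingers, on their centre line; the grasp point (between the pads) lies 19 mm behind it (tcp_to_grasp is the distance from the TCP to the grasp point, in m); x points along the fingers, z is the direction in which the jaws open and shut, and the axes are right-handed (so a half turn about x gives the same grasp; the last joint's range is limited). The gripper opens to 88 mm and grips with 3 to 60 N. Pads are 19 mm wide; open, the fingers measure 130 mm over their backs; the gripper's body (78 mm by 193 mm) begins 47 mm behind the grasp point.
Start: joints at [-0.864, 0.359, 0.012, 0, -1.224, -0.288], TCP at [0.274, -0.617, 0.227] pointing down, gripper open.
Joint ranges: [-3.07, 3.07], [-1.43, 2.12], [-1.02, 1.25], [-3.03, 1.67], [-3.05, -0], [-3.03, 3.03]. Speed limits (rad/s): [2.39, 2.39, 3.01, 3.14, 3.14, 3.14].

### API

Orientations are given as [roll, pitch, yaw] about the fixed x, y, z axes, in that order (R = Rz(yaw) Ry(pitch) Rx(roll)).
In Python, from station import get_state, grab_frame, job_done, tcp_to_grasp gives the robot as it stands. The module is installed in compiled form; this text tells all that it offers.
- The arm moves only by the shell command python3 -m crank 'ROWS' [FORCE]. ROWS is JSON, a list of rows, each a list of 7 numbers: the shift along the tool's x, y, z in m, then the turn, a rotation vector about the tool's x, y, z in rad, then the opening, from 0 (shut) to 1 (fully open). In form: [[x, y, z, wx, wy, wz, fingers], ...]. A call has 1 to 10 rows; each row is the pose to reach, as a shift and turn from the pose commanded when the call began, along the tool's axes at that moment; what a row does not reach only later rows make up. A row lasts 1/8 s, in which the tool goes at most 62.5 mm and 10.7 degrees, less where a joint would pass 70% of its speed; a pose out of reach is approached as far as the arm can. A call with a gripper value outside its range is refused whole. The fingers move at their own pace and stop on an object; FORCE is the grip in N (left out, the last holds). Time passes only in rows, so rows that repeat a pose let the fingers close. It gives the time, the measured TCP pose, the force and the opening at its end, in the units of the state.
- get_state(): the state, without advancing time (a new reading comes with each control period).
- grab_frame(name): name is "scene" or "top" or "wrist"; returns a dict with "pixels" (420x560x3 uint8, red, green, blue), "vfov" (degrees; the focal length in pixels is half the picture's height over the tangent of half this angle, whatever the lens; pixels are square), "cx", "cy" (the principal point, pixels), "k1" (the pictures are not rectified: a ray, as slopes to the right and down, at radius r is drawn at 1 + k1 r^2 times it, then the intrinsics apply), "extrinsics" (4x4, takes a point from world to camera coordinates). Camera axes: x right, y up, looking along -z (the intrinsics and any distortion apply to the point x, -y, -z); pixel columns grow to the right and rows downward; lengths in m; the calibration is good to about 2 mm. A picture is of the moment at which its call begins. There is no depth.
- job_done(): hands the job in, once; it reports no verdict.
The state is a dict: "t": time; "q": joint angles; "qd": joint speeds; "joint_efforts": joint torques, N m; "eef_pos": TCP position; "ee_rot": TCP orientation; "force": force on the tool from outside, world axes, zero at the start; "moment": the same for the moment, N m; "width": finger opening in m.
Only numpy, scipy, OpenCV 4.12 (cv2) and the standard library are available. Lean on these libraries where they do the work, as an engineer would, in place of code of your own. Each camera call takes 0.05 s, during which the arm holds its last target.

### The job

Close the round casting mould on the bench. Push the wooden batten on its loose cap round with a fingertip until the notch in the cap's rim meets the brass pin in the case and drops over it, then press straight down on the middle of the batten until the cap is fully home, its face flush with the rim of the case, and take the hand away. Be gentle with the plaster: do not lift the cap out, and leave the tools and other things on the bench where they lie.

Things in the scene. Friction and masses are not known exactly. Their poses are not given: they have to be found in the camera images.
- case: the fixed lower part of the mould: a round grey plaster case, 220 mm across and 70 mm high, with a steel band clamp round it. Origin at the centre of its underside; z up its axis; x points to the brass pin. Its top has a round recess 164 mm across and 20 mm deep in which the cap lies; a red stripe on the rim marks the side of the pin. It varies in place and yaw
- pin (a point): the top of the brass locating pin: 14 mm thick with straight sides and a bevelled tip (the top 3 mm), standing 71 mm from the case's axis on its +x side, its top 13 mm above the floor of the recess (7 mm below the rim). Part of it shows in the gap between cap and recess wall. It is rigid
- cap: the loose cream plaster cap, about 0.6 kg: a disc 149 mm across, 20 mm thick, with a plug below (50 mm wide, 22 mm deep) that keeps it centred in the case's mouth with 1.5 mm clearance. Origin at the centre of the disc's underside, z up, x towards its notch. Starts 40 to 180 degrees either way from where it belongs, lying on the pin and tilted about 4 degrees; waxed, it turns easily
- seal (a joint): how far (m) the tight black rubber sealing ring under the cap has been pushed down: 0 to 0.004. The ring carries the cap 4 mm above the hard floor of the recess once the cap has dropped over the pin; a steady push of about 12 N on the cap moves both down on to the floor, and they stay down
- cap_top (a point): the centre of the cap's upper face, under the batten, 20 mm above the underside. When the cap is home it lies level with the rim of the case, 70 mm above the bench; it stands 4 mm higher when only dropped over the pin, about 8 mm higher at the start
- notch (a point): the middle of the cap's notch, at the height of its upper face, 71 mm from the centre: a slot 17 mm wide running 14 mm in from the rim through the whole thickness. A red stripe on the cap points to it. Over the pin, the cap drops level by itself, and the pin then stops it from turning further
- batten_top (a point): the centre of the upper face of the wooden batten, 44 mm above the cap's underside and 24 mm above its upper face. The batten is fixed across the cap through its centre, along y (square to the notch): 120 mm long, 28 mm wide, 24 mm high. Turning the cap takes 1 to 7 N on its side near an end
- rosette: a finished plaster rosette, 100 mm across and 25 mm high, lying on the bench beside the mould; origin at the centre of its underside
- chisel_a: a dark steel carving chisel with a broad edge, 190 mm long, 12 mm thick, lying on the bench; origin on its underside near mid-length, x along it towards the edge
- chisel_b: a dark steel carving chisel with a narrow edge, 190 mm long, 12 mm thick, lying beside the other; origin and x as for chisel_a
- bowl: a green rubber mixing bowl, 150 mm across, 70 mm high; origin at the centre of its underside
- jar: an amber jar of release wax, 72 mm across, 90 mm high; origin at the centre of its underside
- mallet: a round wooden carver's mallet, standing on its head, 88 mm across and 235 mm high; origin at the centre of its underside
- brush: a flat brush with a wooden handle, 210 mm long, 42 mm wide, 20 mm high, lying on the bench; origin on its underside at mid-length

How it is judged:
On the way:
1. the cap is turned so that it drops level over the pin (z of cap_top in the frame of case below 0.076 m and angle between cap_top's own z axis and vertical below 0.025 rad and horizontal distance between notch and pin below 0.006 m), for 0.2 s.
At the end, for the whole second after the job is handed in: The cap lies at rest and level (within 0.02 rad) with its notch over the pin (within 5 mm) and its upper face flush with the case's rim (no more than 1.5 mm above it) (z of cap_top in the frame of case below 0.0715 m and angle between cap_top's own z axis and vertical below 0.02 rad and horizontal distance between notch and pin below 0.005 m and linear speed of cap below 0.01 m/s); the robot touches nothing.
It fails at once if the cap is lifted or carried: its centre moves more than 20 mm from where it was (distance of cap_top from where it was at the start of the episode above 0.02 m).
It fails at once if the plaster is struck or forced: the fingers push on the cap with more than 60 N (contact force between the fingers and cap above 60 N).
It fails at once if a tool or other thing on the bench is moved more than 30 mm (distance of any of rosette, chisel_a, chisel_b, bowl, jar, mallet, brush from where it was at the start of the episode above 0.03 m).
It also fails if it takes over 58 s, if anything falls off the work surface, if the arm or the gripper's body presses on something with over 40 N, if the wrist force passes 120 N, or if a joint passes its speed limit or range.

## Working session

There is one attempt and no reset: what is moved stays moved. The work goes in short steps, Python scripts to look and compute and a shell command to move; the robot and the scene stay as the last step left them, time stands still between calls to the robot, and variables do not carry over. Pictures are saved under pics/ and viewed, and the job is handed in when it is done.

```bash
mkdir -p pics; cat > h.py <<'E'
import numpy as np, cv2
from station import get_state, grab_frame
from scipy.spatial.transform import Rotation as R
def snap(n,f):
    d=grab_frame(n); cv2.imwrite('pics/'+f,d['pixels'][:,:,::-1]); return d
def ray(d,u,v):
    f=210/np.tan(np.radians(d['vfov'])/2)
    K=np.array([[f,0,d['cx']],[0,f,d['cy']],[0,0,1.]])
    p=cv2.undistortPointsIter(np.array([[[u,v]]],float),K,np.array([d['k1'],0,0,0.]),None,None,(3,100,1e-10))[0,0]
    E=np.array(d['extrinsics']); r=E[:3,:3].T@np.array([p[0],-p[1],-1]); o=-E[:3,:3].T@E[:3,3]
    return o,r
def onz(d,u,v,z):
    o,r=ray(d,u,v); return o+r*(z-o[2])/r[2]
def proj(d,P):
    f=210/np.tan(np.radians(d['vfov'])/2); E=np.array(d['extrinsics']); c=E[:3,:3]@P+E[:3,3]
    a,b=c[0]/-c[2],-c[1]/-c[2]; s=1+d['k1']*(a*a+b*b); return d['cx']+f*a*s,d['cy']+f*b*s
E
python3 - <<'E'
from h import *
import pickle
s=get_state(); print({k:np.round(v,3) for k,v in s.items()})
for n in("scene","top","wrist"):
    d=snap(n,n+'0.png'); pickle.dump(d,open(n+'0.pkl','wb')); print(n,d['vfov'],d['k1'],d['cx'],d['cy'])
E
```

```text
{'t': np.float64(0.0), 'q': array([-0.864,  0.359,  0.011, -0.   , -1.224, -0.288]), 'qd': array([-0.   ,  0.001, -0.001, -0.001,  0.001, -0.   ]), 'joint_efforts': array([-1.0000e-03, -5.8272e+01,  2.9306e+01,  6.9970e+00,  7.0000e-03,
       -0.0000e+00]), 'eef_pos': array([ 0.274, -0.616,  0.226]), 'ee_rot': array([0.093, 1.569, 2.082]), 'force': array([-0.266,  0.008,  0.055]), 'moment': array([-0.081, -0.007, -0.029]), 'width': np.float64(0.087)}
scene 47.82418250695702 -0.03949559136846206 281.1077258423419 209.21634462986393
top 53.17100584645427 0.022246726824635042 280.4035423595196 211.1933528388313
wrist 63.998625496037356 -0.029837545216989034 283.93139203477307 213.9438339153835
```

```bash
sleep 3
```

```text
(no output)
```

View pics/scene0.png

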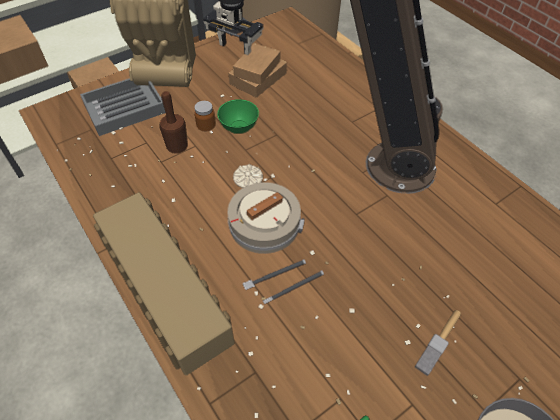

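View pics/top0.png

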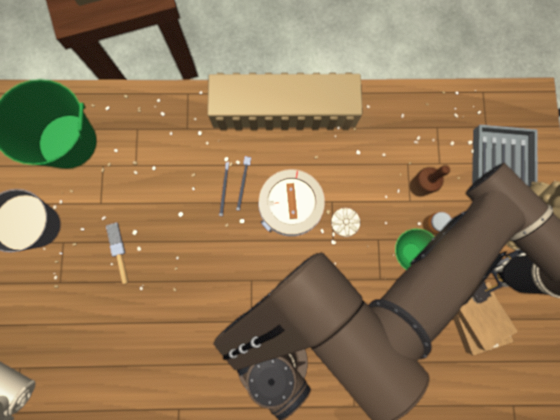

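View pics/wrist0.png

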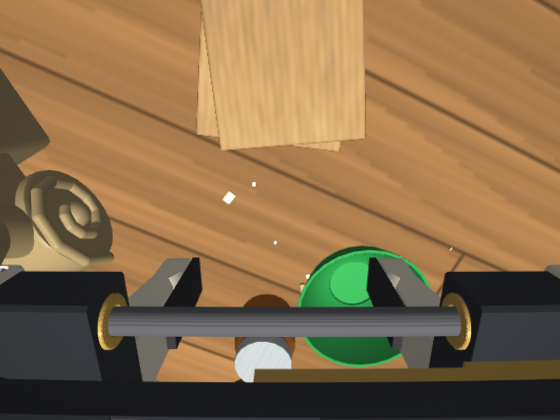

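The mould is at about (291,202) in the top view. The rim stripe is near (297,175) and the cap stripe near (273,203). I'll zoom in and measure.

```bash
python3 - <<'E'
from h import *
import pickle
d=pickle.load(open('top0.pkl','rb')); im=d['pixels'][:,:,::-1]
c=im[160:245,210:370]; cv2.imwrite('pics/topz.png',cv2.resize(c,None,fx=5,fy=5,interpolation=cv2.INTER_CUBIC))
d2=pickle.load(open('scene0.pkl','rb')); im2=d2['pixels'][:,:,::-1]
cv2.imwrite('pics/scenez.png',cv2.resize(im2[160:255,210:340],None,fx=6,fy=6,interpolation=cv2.INTER_CUBIC))
hsv=cv2.cvtColor(im,cv2.COLOR_BGR2HSV)
for v0,v1,u0,u1 in[(160,245,250,335)]:
    H=hsv[v0:v1,u0:u1].astype(int)
    m=(((H[...,0]<8)|(H[...,0]>172))&(H[...,1]>90)&(H[...,2]>90)).astype(np.uint8)
    n,l,st,ce=cv2.connectedComponentsWithStats(m)
    for i in range(1,n): print(st[i,4],ce[i]+[u0,v0], onz(d,*(ce[i]+[u0,v0]),0.074).round(3))
for p in[(291,202),(297,175),(273,203),(225,187),(245,182),(345,222)]: print(p,onz(d,*p,0.07).round(3))
E
```

```text
11 [296.45454545 173.81818182] [ 0.618 -0.086  0.074]
(291, 202) [ 0.522 -0.067  0.07 ]
(297, 175) [ 0.615 -0.088  0.07 ]
(273, 203) [ 0.519 -0.006  0.07 ]
(225, 187) [0.575 0.155 0.07 ]
(245, 182) [0.592 0.088 0.07 ]
(345, 222) [ 0.453 -0.246  0.07 ]
```

```bash
sleep 3
```

```text
(no output)
```

View pics/topz.png

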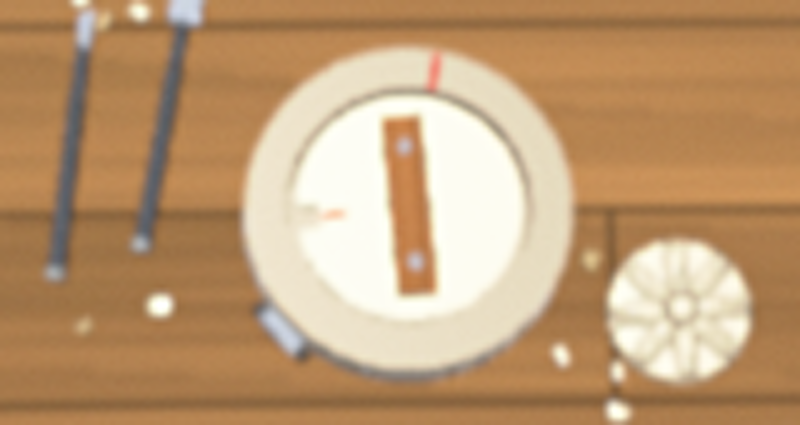

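View pics/scenez.png

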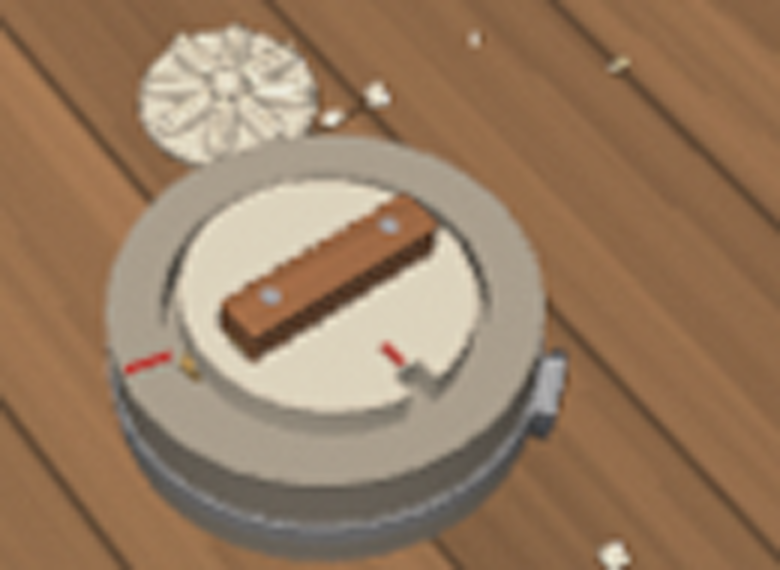

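```bash
python3 - <<'E'
from h import *
import pickle
d=pickle.load(open('top0.pkl','rb')); im=d['pixels'][:,:,::-1]
hsv=cv2.cvtColor(im,cv2.COLOR_BGR2HSV).astype(int)
# case+cap: low-sat
m=((hsv[...,1]<75)&(hsv[...,2]>150)).astype(np.uint8)
ms=np.zeros_like(m); ms[165:240,252:330]=m[165:240,252:330]
ms=cv2.morphologyEx(ms,cv2.MORPH_OPEN,np.ones((3,3),np.uint8))
cs,_=cv2.findContours(ms,cv2.RETR_EXTERNAL,cv2.CHAIN_APPROX_NONE); c=max(cs,key=cv2.contourArea)
P=np.array([onz(d,u,v,.07)[:2] for u,v in c[:,0]])
for k in range(6):
    A=np.c_[2*P,np.ones(len(P))]; s=np.linalg.lstsq(A,(P**2).sum(1),rcond=None)[0]; r=np.sqrt(s[2]+s[0]**2+s[1]**2)
    e=np.linalg.norm(P-s[:2],axis=1)-r; P=P[abs(e)<2.5*e.std()+1e-4]
print('case',s[:2],r,e.std()); C=s[:2]
mb=np.zeros_like(m); b=((hsv[...,1]>110)&(hsv[...,2]<210)).astype(np.uint8); mb[178:224,278:304]=b[178:224,278:304]
n,l,st,ce=cv2.connectedComponentsWithStats(mb); i=1+np.argmax(st[1:,4]); print(st[i],ce[i])
ys,xs=np.where(l==i); Q=np.array([onz(d,u,v,.102)[:2] for u,v in zip(xs,ys)])
print(cv2.minAreaRect(Q.astype(np.float32)),Q.mean(0)); w,V=np.linalg.eigh(np.cov(Q.T)); print('batten ax',np.degrees(np.arctan2(V[1,1],V[0,1])))
s1=onz(d,210+433/5,160+70/5,.07)[:2]-C; s2=onz(d,210+333/5,160+214/5,.078)[:2]-Q.mean(0)
for x in(s1,s2): print(np.degrees(np.arctan2(x[1],x[0])),np.linalg.norm(x))
# pin/stripes from scene
d2=pickle.load(open('scene0.pkl','rb'))
for p,z in(((148,363),.07),((190,370),.063),((392,354),.078),((415,385),.078)):
    x=onz(d2,210+p[0]/6,160+p[1]/6,z)[:2]; print(p,x,np.degrees(np.arctan2(*(x-C)[::-1])),np.linalg.norm(x-C))
s=get_state(); print(R.from_euler('xyz',s['ee_rot']).as_matrix().round(3))
E
```

```text
case [ 0.5230979  -0.06702784] 0.10957826379650047 0.001426968866626883
[287 184  10  34 210] [291.41428571 200.70952381]
((0.5211805105209351, -0.06691618263721466), (0.11200820654630661, 0.022759228944778442), 4.8617706298828125) [ 0.52041568 -0.06684097]
batten ax -174.76971514635898
-11.847848636645203 0.09743447718675999
92.6102797048147 0.048572597967617946
(148, 363) [ 0.61951481 -0.08506733] -10.597447402680608 0.09808997629071689
(190, 370) [ 0.60240324 -0.07403871] -5.052009623011524 0.07961462973023889
(392, 354) [ 0.52092053 -0.01591165] 92.43912700696004 0.051162549790526916
(415, 385) [0.52246704 0.00577038] 90.49650487883997 0.072800957285824
[[-0.001 -0.914 -0.407]
 [ 0.001 -0.407  0.914]
 [-1.     0.     0.001]]
```

```bash
python3 -m crank '[[0,-0.388,0.387,-1.24,0,0,0],[0,-0.388,0.387,-1.24,0,0,0],[0,-0.388,0.387,-1.24,0,0,0],[0,-0.388,0.387,-1.24,0,0,0],[0,-0.388,0.387,-1.24,0,0,0],[0,-0.388,0.387,-1.24,0,0,0],[0,-0.388,0.387,-1.24,0,0,0],[0,-0.388,0.387,-1.24,0,0,0],[0,-0.388,0.387,-1.24,0,0,0],[0,-0.388,0.387,-1.24,0,0,0]]'
python3 - <<'E'
from h import *
import pickle
s=get_state(); print({k:np.round(v,3) for k,v in s.items()}); print(R.from_euler('xyz',s['ee_rot']).as_matrix().round(3))
for n in('wrist','scene'):
    d=snap(n,n+'1.png'); pickle.dump(d,open(n+'1.pkl','wb'))
E
```

```text
t: 1.4
eef_pos: [0.4725, -0.1027, 0.2265]
ee_rot: [-2.41, 1.571, 0.824]
force: [-0.0, -0.7, -0.3]
width: 0.0007
{'t': np.float64(1.4), 'q': array([ 0.194,  0.039, -0.396, -0.   , -1.136, -0.102]), 'qd': array([-0.056, -0.006, -0.015,  0.001, -0.009,  0.043]), 'joint_efforts': array([  1.397, -31.3  ,  28.66 ,   6.707,   0.159,  -0.618]), 'eef_pos': array([ 0.472, -0.103,  0.227]), 'ee_rot': array([-2.41 ,  1.571,  0.824]), 'force': array([-0.019, -0.669, -0.319]), 'moment': array([ 0.005,  0.144, -0.029]), 'width': np.float64(0.001)}
[[ 0.     0.092 -0.996]
 [ 0.    -0.996 -0.092]
 [-1.    -0.    -0.   ]]
```

```bash
sleep 4
```

```text
(no output)
```

View pics/wrist1.png

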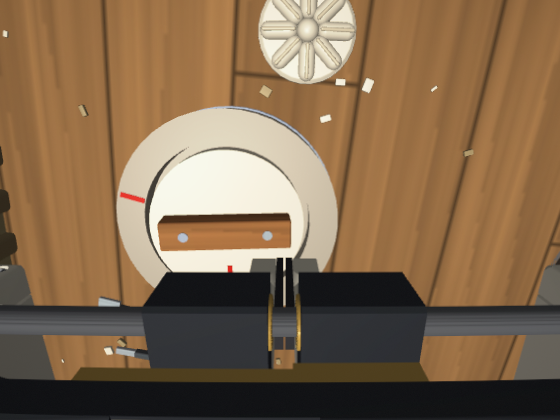

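View pics/scene1.png

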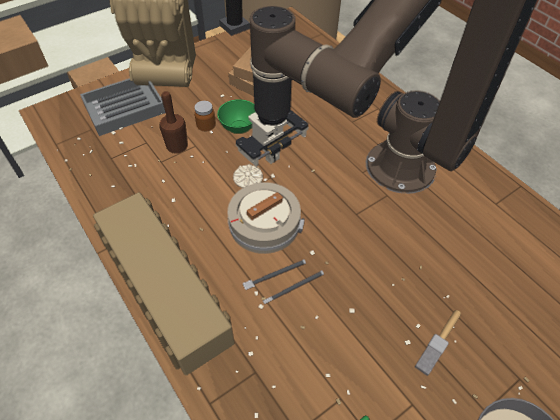

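```bash
python3 - <<'E'
from h import *
import pickle
d=pickle.load(open('wrist1.pkl','rb'))
print('tip in img',proj(d,np.array([.472,-.103,.227])))
# hand-read edge points
rim=[(118,215),(127,170),(150,137),(180,117),(228,108),(280,120),(318,155),(335,195),(335,235)]
P=np.array([onz(d,u,v,.07)[:2] for u,v in rim])
A=np.c_[2*P,np.ones(len(P))]; s=np.linalg.lstsq(A,(P**2).sum(1),rcond=None)[0]; print('case',s[:2],np.sqrt(s[2]+s[:2]@s[:2]))
C=s[:2]
b=[onz(d,u,v,.102)[:2] for u,v in((160,232),(290,230),(225,216),(225,249.5))]; 
# top-face corners
k=[onz(d,u,v,.102)[:2] for u,v in((161,217),(291,215),(291,247),(160,250))]; print(np.round(k,4),np.mean(k,0))
for u,v,z in((182,238,.102),(267,236,.102),(132,198,.07),(230,269,.078)):
    x=onz(d,u,v,z)[:2]; print(u,v,x,np.degrees(np.arctan2(*(x-C)[::-1])),np.linalg.norm(x-C))
E
```

```text
tip in img (np.float64(285.7217811012981), np.float64(274.9949914509995))
case [ 0.52523535 -0.07220994] 0.10805544466876132
[[ 0.5808 -0.0827]
 [ 0.466  -0.0952]
 [ 0.4629 -0.0647]
 [ 0.5824 -0.0504]] [ 0.5230083  -0.07326608]
182 238 [ 0.56211385 -0.06428181] 12.13277348881031 0.03772106976515552
267 236 [ 0.4855351  -0.07340061] -178.2821370665234 0.03971810290241688
132 198 [ 0.62007241 -0.08783106] -9.353504800575031 0.09611496318120888
230 269 [ 0.52053385 -0.02434919] 95.61032725251273 0.04809112581933044
```

```bash
python3 -m crank '[[0.04,0.006,0,0,0,0,0],[0.09,0.006,0,0,0,0,0],[0.125,0.006,0,0,0,0,0],[0.138,0.006,0,0,0,0,0],[0.138,0.006,0,0,0,0,0],[0.138,0.006,0,0,0,0,0]]'
python3 - <<'E'
from h import *
import pickle
s=get_state(); print({k:np.round(v,4) for k,v in s.items() if k in('q','force','eef_pos','moment','ee_rot')})
for n in('wrist','scene','top'):
    d=snap(n,n+'2.png'); pickle.dump(d,open(n+'2.pkl','wb'))
im=cv2.imread('pics/scene2.png'); cv2.imwrite('pics/scene2z.png',cv2.resize(im[140:270,190:340],None,fx=4,fy=4,interpolation=cv2.INTER_CUBIC))
E
```

```text
t: 2.25
eef_pos: [0.4731, -0.1115, 0.0899]
ee_rot: [3.078, 1.569, 0.024]
force: [-0.2, 0.3, -0.1]
width: 0.0004
{'q': array([ 1.744e-01,  1.875e-01, -5.802e-01,  5.000e-04, -8.009e-01,
       -8.690e-02]), 'eef_pos': array([ 0.4731, -0.1115,  0.0899]), 'ee_rot': array([3.078 , 1.5686, 0.0242]), 'force': array([-0.1676,  0.2556, -0.1355]), 'moment': array([ 0.0501,  0.0619, -0.0637])}
```

```bash
sleep 4
```

```text
(no output)
```

View pics/wrist2.png

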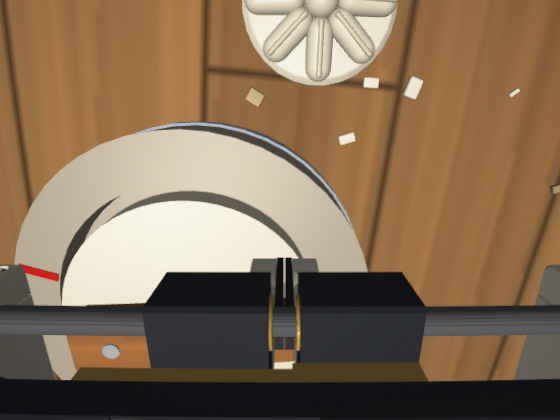

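View pics/scene2z.png

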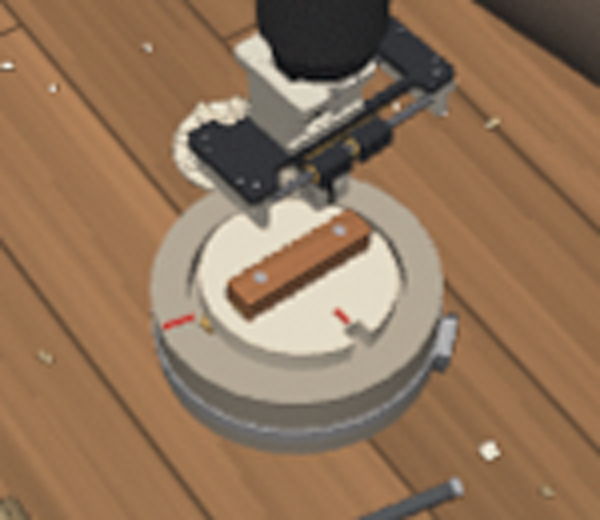

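```bash
cat > arc.py <<'E'
from h import *
import sys
# arc.py a r th1 th2 ... : TCP kept at normal offset a, lever r; world batten angle phi targets (deg, of pushed end)
C=np.array([.523,-.069])
s=get_state(); M=R.from_euler('xyz',s['ee_rot']).as_matrix()
p=s['eef_pos'][:2]; yaw=np.degrees(np.arctan2(M[1,2],M[0,2]))%360
print('t',s['t'],'tcp',np.round(s['eef_pos'],4),'tool z yaw',yaw.round(1),'F',np.round(s['force'],1))
a,r=map(float,sys.argv[1:3])
for ph in map(float,sys.argv[3:]):
    f=np.radians(ph); rh=np.array([np.cos(f),np.sin(f)]); n=np.array([np.sin(f),-np.cos(f)])
    d=C+r*rh-a*n-p; w=M.T@np.array([*d,0.])
    print(ph,'x %.4f y %.4f z %.4f wx %.3f'%(*w,np.radians(yaw-ph)))
E
python3 arc.py .0255 .052 185 179 173 167 161 155 149 143 137
```

```text
t 2.4 tcp [ 0.4729 -0.1112  0.0898] tool z yaw 185.0 F [-0.5  0.4  0.9]
185.0 x 0.0000 y -0.0122 z -0.0016 wx 0.001
179.0 x -0.0000 y -0.0178 z 0.0008 wx 0.106
173.0 x -0.0000 y -0.0236 z 0.0026 wx 0.210
167.0 x -0.0000 y -0.0295 z 0.0037 wx 0.315
161.0 x -0.0000 y -0.0356 z 0.0043 wx 0.420
155.0 x -0.0000 y -0.0416 z 0.0042 wx 0.524
149.0 x -0.0000 y -0.0476 z 0.0034 wx 0.629
143.0 x -0.0000 y -0.0536 z 0.0021 wx 0.734
137.0 x 0.0000 y -0.0593 z 0.0001 wx 0.839
```

```bash
python3 -m crank '[[0.004,-0.007,-0.001,0,0,0,0],[0.004,-0.012,-0.0015,0,0,0,0],[0.004,-0.018,0.001,0.105,0,0,0],[0.004,-0.0236,0.0026,0.21,0,0,0],[0.004,-0.0295,0.0037,0.315,0,0,0],[0.004,-0.0356,0.0043,0.42,0,0,0]]'; python3 arc.py .0255 .052 155 149 143 137 131 125 119 113 107
```

```text
t: 3.15
eef_pos: [0.464, -0.076, 0.0844]
ee_rot: [0.77, 1.569, -2.706]
force: [-1.6, -1.4, -0.3]
width: 0.0006
t 3.15 tcp [ 0.464  -0.076   0.0844] tool z yaw 160.8 F [-1.6 -1.4 -0.3]
155.0 x -0.0000 y -0.0059 z 0.0009 wx 0.101
149.0 x -0.0000 y -0.0117 z 0.0027 wx 0.206
143.0 x -0.0000 y -0.0177 z 0.0039 wx 0.311
137.0 x -0.0000 y -0.0237 z 0.0044 wx 0.415
131.0 x -0.0000 y -0.0298 z 0.0044 wx 0.520
125.0 x -0.0000 y -0.0358 z 0.0037 wx 0.625
119.0 x -0.0000 y -0.0417 z 0.0023 wx 0.730
113.0 x -0.0000 y -0.0475 z 0.0004 wx 0.834
107.0 x -0.0001 y -0.0530 z -0.0021 wx 0.939
```

```bash
python3 -m crank '[[0,-0.006,0.001,0.1,0,0,0],[0,-0.012,0.0027,0.206,0,0,0],[0,-0.0177,0.0039,0.31,0,0,0],[0,-0.0237,0.0044,0.415,0,0,0],[0,-0.03,0.0044,0.52,0,0,0],[0,-0.036,0.0037,0.625,0,0,0],[0,-0.0417,0.0023,0.73,0,0,0]]'; python3 arc.py .0255 .052 113 107 103 99 95 
python3 - <<'E'
from h import *
import pickle
for n in('scene','top'):
    d=snap(n,n+'3.png'); pickle.dump(d,open(n+'3.pkl','wb'))
im=cv2.imread('pics/scene3.png'); cv2.imwrite('pics/scene3z.png',cv2.resize(im[140:270,190:340],None,fx=4,fy=4,interpolation=cv2.INTER_CUBIC))
E
```

```text
t: 4.03
eef_pos: [0.4744, -0.0358, 0.084]
ee_rot: [1.251, 1.568, -2.956]
force: [-3.4, -0.1, 0.3]
width: 0.0007
t 4.025 tcp [ 0.4744 -0.0358  0.084 ] tool z yaw 119.0 F [-3.4 -0.1  0.3]
113.0 x -0.0000 y -0.0065 z 0.0018 wx 0.104
107.0 x -0.0000 y -0.0122 z 0.0036 wx 0.209
103.0 x -0.0000 y -0.0162 z 0.0045 wx 0.279
99.0 x -0.0001 y -0.0202 z 0.0050 wx 0.348
95.0 x -0.0001 y -0.0242 z 0.0053 wx 0.418
```

```bash
sleep 4
```

```text
(no output)
```

View pics/scene3z.png

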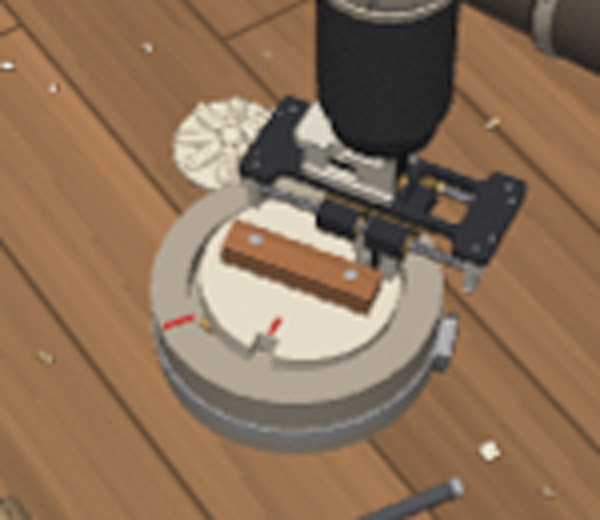

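The cap is turning with the finger, and its notch is now at about (256,225) in the scene view. I'll carry on to about 15° short of the pin.

```bash
python3 -m crank '[[0,-0.0065,0.0018,0.104,0,0,0],[0,-0.0122,0.0036,0.21,0,0,0],[0,-0.0162,0.0045,0.28,0,0,0],[0,-0.0202,0.005,0.35,0,0,0],[0,-0.0242,0.0053,0.418,0,0,0]]'; python3 arc.py .0255 .052 93 91 89 88 87 86 85 84 83 82 81 80
python3 - <<'E'
from h import *
import pickle
d=pickle.load(open('scene3.pkl','rb')); C=np.array([.523,-.069])
x=onz(d,256.3,225.5,.078)[:2]-C; print('prev notch',np.degrees(np.arctan2(x[1],x[0])),np.linalg.norm(x))
for n in('scene','top'):
    d=snap(n,n+'4.png'); pickle.dump(d,open(n+'4.pkl','wb'))
im=cv2.imread('pics/scene4.png'); cv2.imwrite('pics/scene4z.png',cv2.resize(im[170:250,210:310],None,fx=6,fy=6,interpolation=cv2.INTER_CUBIC))
E
```

```text
t: 4.75
eef_pos: [0.4939, -0.0195, 0.0844]
ee_rot: [1.628, 1.569, -2.993]
force: [-2.8, 1.1, 1.4]
width: 0.0001
t 4.75 tcp [ 0.4939 -0.0195  0.0844] tool z yaw 95.2 F [-2.8  1.1  1.4]
93.0 x -0.0000 y -0.0010 z 0.0010 wx 0.039
91.0 x -0.0000 y -0.0029 z 0.0018 wx 0.074
89.0 x -0.0000 y -0.0048 z 0.0025 wx 0.109
88.0 x -0.0000 y -0.0057 z 0.0029 wx 0.126
87.0 x -0.0000 y -0.0067 z 0.0032 wx 0.144
86.0 x -0.0000 y -0.0076 z 0.0035 wx 0.161
85.0 x -0.0000 y -0.0086 z 0.0038 wx 0.179
84.0 x -0.0000 y -0.0096 z 0.0040 wx 0.196
83.0 x -0.0000 y -0.0106 z 0.0043 wx 0.214
82.0 x -0.0000 y -0.0115 z 0.0045 wx 0.231
81.0 x -0.0000 y -0.0125 z 0.0047 wx 0.249
80.0 x -0.0000 y -0.0135 z 0.0049 wx 0.266
prev notch 35.326318491019094 0.06987456844688168
```

```bash
sleep 4
```

```text
(no output)
```

View pics/scene4z.png

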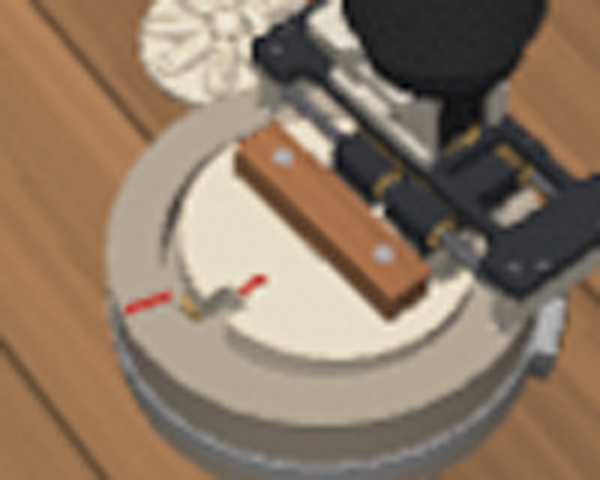

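```bash
python3 -m crank '[[0,-0.001,0.001,0.04,0,0,0],[0,-0.003,0.0018,0.075,0,0,0],[0,-0.0048,0.0025,0.11,0,0,0],[0,-0.0057,0.0029,0.126,0,0,0],[0,-0.0067,0.0032,0.144,0,0,0],[0,-0.0076,0.0035,0.161,0,0,0]]'; python3 arc.py .0255 .052 85 84 83 82 81 80 79 78 77 76
python3 - <<'E'
from h import *
import pickle
d=pickle.load(open('scene4.pkl','rb')); C=np.array([.523,-.069])
x=onz(d,247.5,220.5,.078)[:2]-C; print('prev notch',np.degrees(np.arctan2(x[1],x[0])),np.linalg.norm(x))
for n in('scene',):
    d=snap(n,n+'5.png'); pickle.dump(d,open(n+'5.pkl','wb'))
im=cv2.imread('pics/scene5.png'); cv2.imwrite('pics/scene5z.png',cv2.resize(im[170:250,210:310],None,fx=6,fy=6,interpolation=cv2.INTER_CUBIC))
E
```

```text
t: 5.6
eef_pos: [0.5019, -0.0154, 0.0846]
ee_rot: [-0.204, 1.571, 1.295]
force: [-2.8, 1.0, 0.9]
width: 0.0005
t 5.6 tcp [ 0.5019 -0.0154  0.0846] tool z yaw 85.9 F [-2.8  1.   0.9]
85.0 x 0.0000 y -0.0002 z 0.0004 wx 0.016
84.0 x 0.0000 y -0.0011 z 0.0008 wx 0.034
83.0 x 0.0000 y -0.0020 z 0.0012 wx 0.051
82.0 x 0.0000 y -0.0029 z 0.0016 wx 0.069
81.0 x 0.0000 y -0.0039 z 0.0020 wx 0.086
80.0 x 0.0000 y -0.0048 z 0.0024 wx 0.104
79.0 x 0.0000 y -0.0058 z 0.0027 wx 0.121
78.0 x 0.0000 y -0.0067 z 0.0030 wx 0.138
77.0 x 0.0000 y -0.0077 z 0.0033 wx 0.156
76.0 x 0.0000 y -0.0087 z 0.0036 wx 0.173
prev notch 8.87821070110004 0.06906281445678565
```

```bash
sleep 4
```

```text
(no output)
```

View pics/scene5z.png

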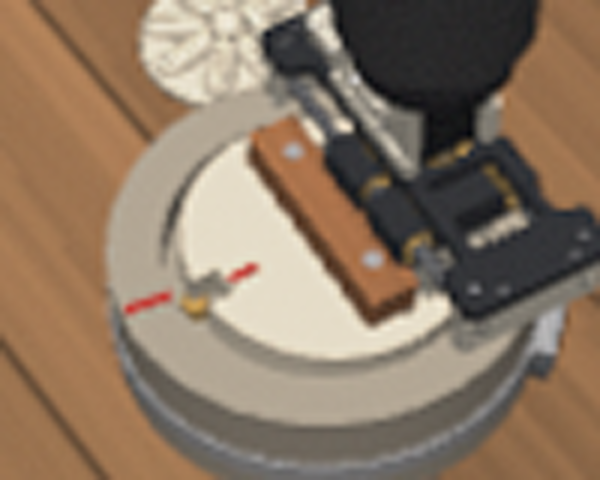

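```bash
python3 - <<'E'
from h import *
import pickle
d=pickle.load(open('scene5.pkl','rb')); C=np.array([.523,-.069])
for nm,u,v,z in(('rim out',125,311,.07),('rim in',170,296,.07),('pin',195,303,.063),('stripe in',258,266,.08),('stripe out',230,280,.081),('notch inner',218,285,.082)):
    x=onz(d,210+u/6-.4,170+v/6-.4,z)[:2]-C; print(nm,np.degrees(np.arctan2(x[1],x[0])).round(1),np.linalg.norm(x).round(4))
E
```

```text
rim out -10.6 0.1105
rim in -10.2 0.0869
pin -6.9 0.0758
stripe in 0.6 0.0434
stripe out 0.4 0.0598
notch inner 0.2 0.0667
```

About 10° remain, so I'll move in small steps and watch the force.

```bash
python3 -m crank '[[0,-0.0011,0.0008,0.034,0,0,0],[0,-0.002,0.0012,0.051,0,0,0],[0,-0.0029,0.0016,0.069,0,0,0],[0,-0.0039,0.002,0.086,0,0,0],[0,-0.0048,0.0024,0.104,0,0,0],[0,-0.0058,0.0027,0.121,0,0,0]]'; python3 arc.py .0255 .052 78 77 76 75 74 73 72
python3 - <<'E'
from h import *
import pickle
for n in('scene',):
    d=snap(n,n+'6.png'); pickle.dump(d,open(n+'6.pkl','wb'))
im=cv2.imread('pics/scene6.png'); cv2.imwrite('pics/scene6z.png',cv2.resize(im[170:250,210:310],None,fx=6,fy=6,interpolation=cv2.INTER_CUBIC))
E
```

```text
t: 6.4
eef_pos: [0.5086, -0.013, 0.0847]
ee_rot: [-1.211, 1.57, 0.167]
force: [-0.2, 0.1, -0.2]
width: 0.0005
t 6.4 tcp [ 0.5086 -0.013   0.0847] tool z yaw 79.0 F [-0.2  0.1 -0.2]
78.0 x 0.0000 y -0.0002 z 0.0002 wx 0.017
77.0 x 0.0000 y -0.0012 z 0.0006 wx 0.035
76.0 x 0.0000 y -0.0021 z 0.0010 wx 0.052
75.0 x 0.0000 y -0.0030 z 0.0014 wx 0.070
74.0 x 0.0000 y -0.0040 z 0.0018 wx 0.087
73.0 x 0.0000 y -0.0049 z 0.0022 wx 0.105
72.0 x 0.0000 y -0.0059 z 0.0025 wx 0.122
```

```bash
sleep 4
```

```text
(no output)
```

View pics/scene6z.png

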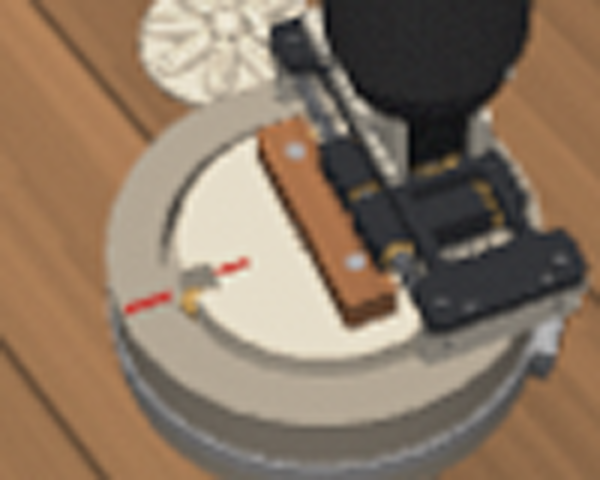

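```bash
python3 -m crank '[[0,0,0,0,0,0,0],[0,-0.0008,0.0003,0.018,0,0,0]]'; python3 arc.py .0255 .052 78 77 76 75 74 73 72
python3 - <<'E'
from h import *
import pickle
for n in('scene','top'):
    d=snap(n,n+'7.png'); pickle.dump(d,open(n+'7.pkl','wb'))
im=cv2.imread('pics/scene7.png'); a=cv2.resize(im[170:250,210:300],None,fx=6,fy=6,interpolation=cv2.INTER_CUBIC)
cv2.imwrite('pics/z7.png',a)
d=pickle.load(open('scene7.pkl','rb')); C=np.array([.523,-.069])
h=cv2.cvtColor(im,cv2.COLOR_BGR2HSV).astype(int)
m=(((h[...,0]<6)|(h[...,0]>172))&(h[...,1]>120)); m[:205]=0;m[225:]=0;m[:,:225]=0;m[:,256:]=0
n,l,st,ce=cv2.connectedComponentsWithStats(m.astype(np.uint8))
for i in range(1,n):
    for z in(.07,.074,.08):
        x=onz(d,*ce[i],z)[:2]-C; print(st[i,4],ce[i].round(1),z,np.degrees(np.arctan2(x[1],x[0])).round(1),np.linalg.norm(x).round(4))
E
```

```text
t: 6.7
eef_pos: [0.5088, -0.013, 0.0846]
ee_rot: [-1.165, 1.571, 0.196]
force: [-0.1, -0.1, -0.1]
width: 0.0005
t 6.7 tcp [ 0.5088 -0.013   0.0846] tool z yaw 78.0 F [-0.1 -0.1 -0.1]
78.0 x 0.0000 y -0.0000 z 0.0002 wx -0.000
77.0 x 0.0000 y -0.0009 z 0.0006 wx 0.017
76.0 x 0.0000 y -0.0019 z 0.0010 wx 0.034
75.0 x 0.0000 y -0.0028 z 0.0014 wx 0.052
74.0 x 0.0000 y -0.0037 z 0.0018 wx 0.069
73.0 x 0.0000 y -0.0047 z 0.0022 wx 0.087
72.0 x 0.0000 y -0.0056 z 0.0025 wx 0.104
4 [248.5 213.8] 0.07 -15.3 0.0511
4 [248.5 213.8] 0.074 -12.1 0.0519
4 [248.5 213.8] 0.08 -7.6 0.0535
11 [234. 220.] 0.07 -10.9 0.099
11 [234. 220.] 0.074 -9.3 0.0998
11 [234. 220.] 0.08 -7.0 0.1012
```

```bash
sleep 4
```

```text
(no output)
```

View pics/z7.png

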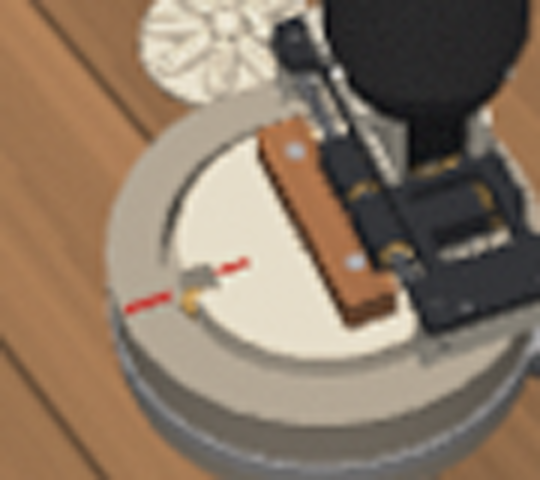

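```bash
python3 -m crank '[[0,-0.0009,0.0006,0.017,0,0,0],[0,-0.0019,0.001,0.034,0,0,0]]'; python3 arc.py .0255 .052 75 74 73 72
```

```text
t: 7.05
eef_pos: [0.5109, -0.0124, 0.0846]
ee_rot: [-1.3, 1.571, 0.026]
force: [-0.2, 0.1, -0.6]
width: 0.0005
t 7.05 tcp [ 0.5109 -0.0124  0.0846] tool z yaw 76.0 F [-0.2  0.1 -0.6]
75.0 x 0.0000 y -0.0009 z 0.0005 wx 0.017
74.0 x 0.0000 y -0.0018 z 0.0009 wx 0.035
73.0 x 0.0000 y -0.0027 z 0.0013 wx 0.052
72.0 x 0.0000 y -0.0036 z 0.0017 wx 0.070
```

No contact force after 2° more, so the cap has moved ahead of the finger and has probably dropped. I'll back off, rise and look.

```bash
python3 -m crank '[[0,0.015,0,0,0,0,0],[-0.03,0.03,0,0,0,0,0],[-0.08,0.05,0,0,0,0,0],[-0.12,0.07,0,0,0,0,0],[-0.15,0.07,0,0,0,0,0],[-0.15,0.07,0,0,0,0,0],[-0.15,0.07,0,0,0,0,0]]'
python3 - <<'E'
from h import *
import pickle
for n in('scene','top','wrist'):
    d=snap(n,n+'8.png'); pickle.dump(d,open(n+'8.pkl','wb'))
im=cv2.imread('pics/scene8.png'); a=cv2.resize(im[165:255,210:310],None,fx=6,fy=6,interpolation=cv2.INTER_CUBIC)
cv2.imwrite('pics/z8.png',a)
E
```

```text
t: 7.92
eef_pos: [0.442, 0.0044, 0.234]
ee_rot: [1.312, 1.57, 2.64]
force: [-0.3, 0.8, -0.2]
width: 0.0006
```

```bash
sleep 4
```

```text
(no output)
```

View pics/z8.png

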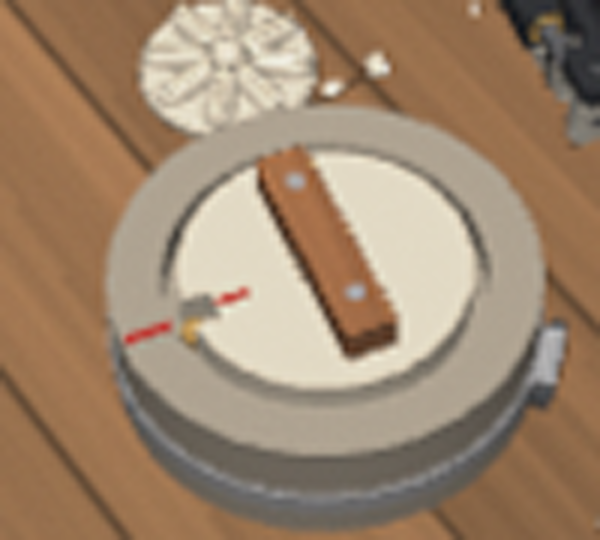

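View pics/wrist8.png

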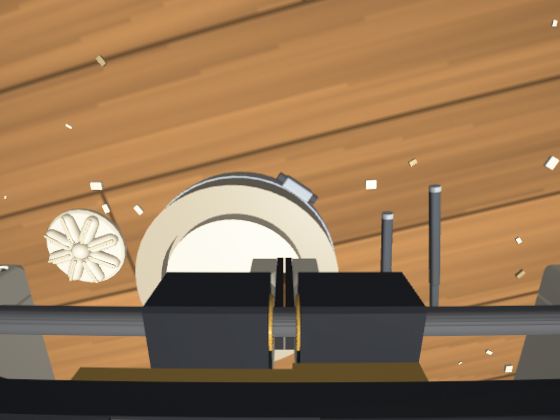

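```bash
python3 - <<'E'
from h import *
import pickle
def go(f,pts,ox,oy,fx):
    d=pickle.load(open(f,'rb'))
    m=np.mean([(ox+(u+.5)/fx-.5,oy+(v+.5)/fx-.5) for u,v in pts],0)
    for z in(.094,.098,.102): print(f,z,onz(d,*m,z)[:2].round(4))
go('scene0.pkl',[(271,296),(389,226)],210,160,6)
go('scene4.pkl',[(283,157),(383,254)],210,170,6)
go('scene8.pkl',[(295,181),(356,292)],210,165,6)
E
```

```text
scene0.pkl 0.094 [ 0.5202 -0.0728]
scene0.pkl 0.098 [ 0.5219 -0.0702]
scene0.pkl 0.102 [ 0.5237 -0.0676]
scene4.pkl 0.094 [ 0.5206 -0.0696]
scene4.pkl 0.098 [ 0.5223 -0.067 ]
scene4.pkl 0.102 [ 0.524  -0.0644]
scene8.pkl 0.094 [ 0.524  -0.0712]
scene8.pkl 0.098 [ 0.5257 -0.0686]
scene8.pkl 0.102 [ 0.5274 -0.066 ]
```

```bash
python3 - <<'E'
from h import *
import pickle
d=pickle.load(open('wrist8.pkl','rb')); E=np.array(d['extrinsics']); o=-E[:3,:3].T@E[:3,3]
s=get_state(); M=R.from_euler('xyz',s['ee_rot']).as_matrix()
print('cam',o,'look',-E[2,:3],'in tool',M.T@(o-s['eef_pos'])); print(s['eef_pos'],M.round(3),s['q'].round(2))
for t in ((.523,-.069),(.60,-.06)): print(t,(M.T@np.array([t[0]-s['eef_pos'][0],t[1]-s['eef_pos'][1],0])).round(4))
E
```

```text
cam [0.36063492 0.02441252 0.39100556] look [ 0.29954547 -0.07525458 -0.95110949] in tool [-0.15734853  0.08426786 -0.00023829]
[0.44217642 0.00423069 0.23351471] [[-0.002 -0.971  0.241]
 [-0.001  0.241  0.971]
 [-1.     0.002 -0.001]] [ 0.46 -0.04 -0.46 -0.   -1.15 -2.27]
(0.523, -0.069) [-0.0001 -0.0961 -0.0516]
(0.6, -0.06) [-0.0003 -0.1686 -0.0243]
```

```bash
python3 -m crank '[[0,-0.06,-0.011,0,0,0,0],[0,-0.12,-0.022,0,0,0,0],[0,-0.18,-0.034,0,0,0,0],[0,-0.23,-0.045,0,0,0,0],[0,-0.23,-0.045,0,0,0,0],[0,-0.23,-0.045,0,0,0,0]]'
python3 - <<'E'
from h import *
import pickle
for n in('wrist',):
    d=snap(n,n+'9.png'); pickle.dump(d,open(n+'9.pkl','wb'))
E
```

```text
t: 8.82
eef_pos: [0.6546, -0.0949, 0.2328]
ee_rot: [1.874, 1.568, -3.082]
force: [-0.4, -0.1, -0.0]
width: 0.0005
```

```bash
sleep 4
```

```text
(no output)
```

View pics/wrist9.png

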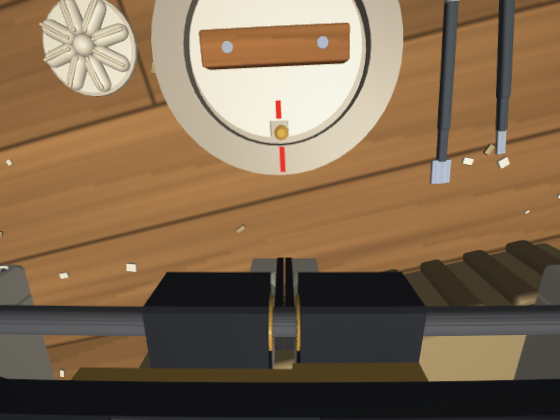

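The pin at (281,133) sits inside the notch and both stripes line up, so the cap has dropped. Next I'll measure the batten's centre.

```bash
python3 - <<'E'
from h import *
import pickle
d=pickle.load(open('wrist9.pkl','rb')); s=get_state(); M=R.from_euler('xyz',s['ee_rot']).as_matrix()
a,b=onz(d,227,47,.098),onz(d,323,42,.098); c=(a+b)/2; pn=onz(d,281,133,.063)
print(c,np.degrees(np.arctan2(*(b-a)[1::-1])),'pin',pn,np.degrees(np.arctan2(*(pn-c)[1::-1])),np.linalg.norm((pn-c)[:2]))
for t in(c[:2],(.524,-.0695)): print((M.T@np.array([t[0]-s['eef_pos'][0],t[1]-s['eef_pos'][1],0])).round(4))
print(s['eef_pos'])
E
```

```text
[ 0.52654717 -0.07068863  0.098     ] 78.71726304354988 pin [ 0.59688601 -0.08371212  0.063     ] -10.489731406957997 0.0715343554656489
[ 0.0002  0.1299 -0.0077]
[ 0.0002  0.1326 -0.0071]
[ 0.65444568 -0.0945185   0.23364732]
```

```bash
python3 -m crank '[[0,0.06,-0.0035,0,0,0,0],[0,0.11,-0.006,0,0,0,0],[0.02,0.131,-0.0075,0,0,0,0],[0.07,0.131,-0.0075,0,0,0,0],[0.105,0.131,-0.0075,0,0,0,0],[0.122,0.131,-0.0075,0,0,0,0],[0.127,0.131,-0.0075,0,0,0,0],[0.127,0.131,-0.0075,0,0,0,0]]'; python3 -m crank '[[0,0,0,0,0,0,0]]'
```

```text
t: 9.88
eef_pos: [0.5263, -0.0701, 0.1083]
ee_rot: [-1.216, 1.57, 0.112]
force: [-0.7, -0.4, 0.8]
width: 0.0004
t: 10.0
eef_pos: [0.5268, -0.0701, 0.1087]
ee_rot: [-1.18, 1.569, 0.148]
force: [0.1, 0.8, 0.1]
width: 0.0005
```

```bash
python3 -m crank '[[0.003,0.001,0,0,0,0,0],[0.006,0.001,0,0,0,0,0],[0.008,0.001,0,0,0,0,0],[0.009,0.001,0,0,0,0,0]]'; python3 -m crank '[[0.001,0,0,0,0,0,0],[0.002,0,0,0,0,0,0]]'
```

```text
t: 10.5
eef_pos: [0.5252, -0.0702, 0.0983]
ee_rot: [2.118, 1.57, -2.838]
force: [0.1, -0.3, -0.4]
width: 0.0002
t: 10.75
eef_pos: [0.5255, -0.0702, 0.0972]
ee_rot: [-2.279, 1.57, -0.951]
force: [-3.4, 1.3, 9.8]
width: 0.0003
```

```bash
python3 -m crank '[[0.0005,0,0,0,0,0,0],[0.001,0,0,0,0,0,0]]'; python3 -m crank '[[0.0005,0,0,0,0,0,0],[0.001,0,0,0,0,0,0]]'
```

```text
t: 11.0
eef_pos: [0.5255, -0.0702, 0.0965]
ee_rot: [-1.752, 1.57, -0.424]
force: [-4.3, 1.1, 9.9]
width: 0.0005
t: 11.25
eef_pos: [0.5254, -0.0702, 0.0956]
ee_rot: [-1.611, 1.57, -0.283]
force: [-3.5, 0.6, 10.3]
width: 0.0008
```

```bash
python3 -m crank '[[0.0005,0,0,0,0,0,0],[0.001,0,0,0,0,0,0]]'; python3 -m crank '[[0.0005,0,0,0,0,0,0],[0.001,0,0,0,0,0,0]]'
```

```text
t: 11.5
eef_pos: [0.5254, -0.0702, 0.0945]
ee_rot: [-1.71, 1.57, -0.382]
force: [-3.4, 1.0, 10.8]
width: 0.0001
t: 11.75
eef_pos: [0.5255, -0.0702, 0.0942]
ee_rot: [-1.772, 1.57, -0.444]
force: [-8.0, 3.4, 19.7]
width: 0.0004
```

Force is rising at z = 0.094, which is the hard floor. One more small press, then withdraw.

```bash
python3 -m crank '[[0.0004,0,0,0,0,0,0],[0.0004,0,0,0,0,0,0]]'; python3 -m crank '[[-0.004,0,0,0,0,0,0],[-0.02,0,0,0,0,0,0],[-0.06,0,0,0,0,0,0],[-0.1,0,0,0,0,0,0],[-0.14,0,0,0,0,0,0],[-0.14,-0.06,0.007,0,0,0,0],[-0.14,-0.12,0.007,0,0,0,0],[-0.14,-0.131,0.007,0,0,0,0],[-0.14,-0.131,0.007,0,0,0,0],[-0.14,-0.131,0.007,0,0,0,0]]'
python3 - <<'E'
from h import *
import pickle
for n in('wrist','scene'):
    d=snap(n,n+'10.png'); pickle.dump(d,open(n+'10.pkl','wb'))
im=cv2.imread('pics/scene10.png'); a=cv2.resize(im[165:255,210:310],None,fx=6,fy=6,interpolation=cv2.INTER_CUBIC)
cv2.imwrite('pics/z10.png',a)
E
```

```text
t: 12.0
eef_pos: [0.5255, -0.0702, 0.0942]
ee_rot: [-1.679, 1.57, -0.351]
force: [-7.2, 2.7, 20.3]
width: 0.0007
t: 13.25
eef_pos: [0.6532, -0.0947, 0.2323]
ee_rot: [1.295, 1.571, 2.623]
force: [-0.7, -0.1, 0.2]
width: 0.0003
```

```bash
sleep 5
```

```text
(no output)
```

View pics/wrist10.png

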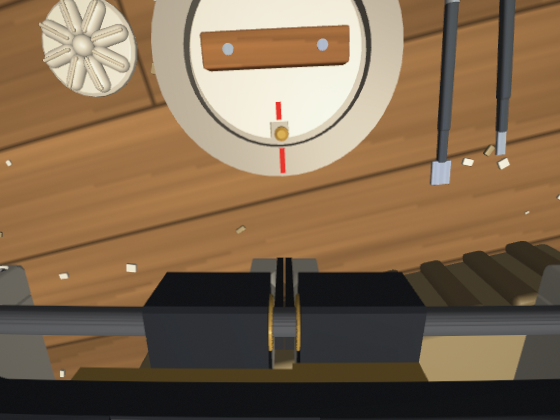

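View pics/z10.png

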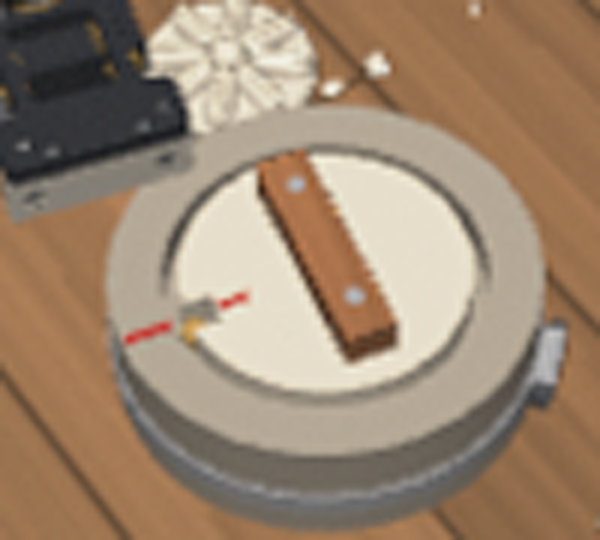

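```bash
python3 -m crank '[[0,0,0,0,0,0,0],[0,0,0,0,0,0,0]]'; python3 -c "
from station import job_done; print(job_done())"
```

```text
t: 13.6
eef_pos: [0.6539, -0.0947, 0.2327]
ee_rot: [-1.135, 1.57, 0.193]
force: [0.2, 0.8, 0.0]
width: 0.0004
the job is handed in; nothing more can be done
None
```

The mould is closed: I pushed the batten about 105° clockwise with the closed fingertips until the notch dropped over the pin. Then I pressed down on the middle of the batten, raised the hand clear and handed the job in at 13.6 s.

**Turning:** The measured push was at most about 4 N and fell to zero when the cap dropped. A wrist picture then showed the pin inside the notch and the two red stripes in line. The pin bore −10.5° from the cap's centre, 71.5 mm out, which agrees with the rim stripe.

**Pressing:** The fingertip met the batten at about z = 0.098 m and moved down at about 10 N. It stopped at z = 0.0942 m while the force rose to about 20 N, which I took as the hard floor. That puts the face flush with the rim to within about 0.2 mm, from fingertip height alone, with no separate measurement of flushness.

**Final checks:** After withdrawal the wrist force was near zero. The pictures showed the notch still on the pin and the rosette and chisels where they lay. I did not check the bowl, jar, mallet and brush again, but the hand came down only at the mould.

**Disagreements:** The scene-camera picture alone could not settle whether the cap had dropped, so I took the extra wrist picture. The mould's centre also differed by 2 to 5 mm between views.

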